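Scrap a broken kiln prop through the pedal-operated swing-lid hopper

TASK

Put the broken kiln prop (the low block with a stepped, broken end) on the front half of the hopper's closed lid and let go of it. Then press the pedal gently all the way down until you feel it bear on its rubber buffer, so that the lid swings up and the piece slides back into the hopper, and ease the pedal slowly back up so that the lid closes without slamming. Do not force the pedal once it is on the buffer, and leave the other things on the table where they are.

Things in the scene. Friction and masses are not known exactly. Their poses are not given: they have to be found in the camera images.
- prop: the broken kiln prop: buff fireclay block, 56 mm long (its x) x 36 mm wide (its y), lying flat; 40 mm tall from its -x end for 32 mm (from x = -28 to +4 mm), only 20 mm tall on the rest (broken step at its +x end). 100 to 210 g. Origin: centre of its underside; z up. Grasp it across its 36 mm width.
- bin: bare metal swing-lid hopper, fixed; 220 mm deep, 180 mm wide, lid at 170 mm, fixed hood over the rear to 217 mm. Origin on the table under the lid's pivot line; x points to its back (away from the pedal), y to its left. Walls from x = -90 to +130 mm; hood from x = +15 mm back. One compartment inside, floor at 20 mm. Pedal in front (-x).
- lid_front (a point): point on the lid's upper face, 45 mm in front of the pivot line, 170 mm up when closed: put the prop centred here, its length along the bin's x. Lid: steel plate 153 x 164 mm (88 mm before the pivot, 65 behind), 5 mm lips at its two sides. Weight before the pivot keeps it shut; weight behind it swings it open.
- lid (a joint): lid angle, rad: 0 closed (level), grows as the front edge rises and the rear edge dips into the hopper. It is linked rigidly to the pedal: lid = 3.6 x pedal. A lid closing faster than 2.5 rad/s slams.
- pedal (a joint): pedal angle, rad: 0 at rest (up), grows as the tread goes down; meets its buffer between 0.22 and 0.42. Hinge parallel to the bin's y at x = -100, z = 52 mm in its frame. A spring pushes up with about 3 N at the tread at rest, 5 to 6 N near the bottom, plus up to 4 N while the prop is on the lid (it slides off at a lid angle of 0.45 to 0.65). Over 18 N on the tread bends the linkage.
- tread (a point): centre of the upper face of the pedal's tread, which is 46 mm (along the bin's x) x 96 mm (along y), 8 mm thick, 118 mm from the hinge; sits about 75 mm above the table at rest, sloping up towards the front by 0.16 rad, and goes down about 26 to 50 mm. Moves with the pedal.
- buffer: foot of the screw-set rubber buffer under the pedal's bar, on the table; origin there. Its pad's height (26 to 43 mm) is not measured: it must be felt. On the pad the force at the tread climbs about 4.5 N per mm of tread travel, against 0.1 before. Pressed home: the pad carries at least 4 N, so the tread takes at least 3 N more than just before the pad.
- prop_round: whole round kiln prop: plain upright cylinder 38 mm across, 55 mm tall, same buff fireclay; a bystander, to be left alone. Origin: centre of its underside.
- prop_tall: whole square kiln prop: plain upright block 34 x 34 mm, 64 mm tall, same fireclay; a bystander, to be left alone. Origin: centre of its underside.
- mug: cream mug 80 mm across, 88 mm tall; a bystander, to be left alone. Origin: centre of its underside.
- jar: lidded jar 64 mm across, 60 mm tall; a bystander, to be left alone. Origin: centre of its underside.
- bowl: cream bowl 120 mm across, 50 mm tall; a bystander, to be left alone. Origin: centre of its underside.
- brush: paint brush 190 mm long, lying flat; a bystander, to be left alone. Origin: on its handle's axis.
Things that resemble listed ones, but are neither listed nor needed, are in the scene too. What is shaped like the prop but blue, pink or yellow is not meant.

How it is judged (in metres and radians):
On the way, in this order (a step that is already met when the one before it is completed fails the run):
1. the broken prop rests on the closed lid, let go of (contact force between prop and lid above 0.3 N and contact force between the fingers and prop below 0.05 N and value of joint lid below 0.05 rad and linear speed of prop below 0.02 m/s), for 0.2 s.
2. the pedal is pressed home on its buffer by the gripper (at least 4 N on the pad) (contact force between buffer and pedal above 4 N and contact force between the fingers and pedal above 1 N), for 0.2 s.
At the end, for the whole second after the job is handed in: the broken prop lies at rest inside the hopper (its origin within the walls and under 90 mm above the table), the lid is closed (within 0.05 rad) and the pedal is fully up (within 0.02 rad) (z of prop in the frame of bin below 0.09 m and x of prop in the frame of bin between -0.09 and 0.13 m and y of prop in the frame of bin between -0.09 and 0.09 m and linear speed of prop below 0.02 m/s and value of joint lid below 0.05 rad and value of joint pedal below 0.02 rad); the robot touches nothing.
It fails at once if the tread is pushed with more than 18 N (contact force between any of the fingers, the arm and pedal above 18 N).
It fails at once if the lid slams: it closes faster than 2.5 rad/s (velocity of joint lid below -2.5 rad/s).
It fails at once if another thing on the table is moved by more than 30 mm (distance of any of prop_round, prop_tall, mug, jar, bowl, brush from where it was at the start of the episode above 0.03 m).
It also fails if it takes over 72 s, if anything falls off the work surface, if the arm or the gripper's body presses on something with over 40 N, if the wrist force passes 120 N, or if a joint passes its speed limit or range.

ROBOT

A 6-joint arm with a two-finger parallel gripper is mounted at the origin on the work surface. World frame = base frame: x ahead of the robot, y to its left, z up, the work surface at z = 0. Lengths are in m, angles in degrees, forces in N, time in s.
With the tool pointing down it reaches from about 0.25 to 0.725 m from the base axis. Payload 9.7 kg.
Tool frame: the origin (TCP) lies midway between the tips of the shut fingers; the grasp point (between the pads) lies 19 mm behind it (bot.pinch_z is the distance from the TCP to the grasp point, in m); z points along the fingers, y is the line along which they close (so a half turn about z gives the same grasp; the last joint's range is limited). The gripper opens to 85 mm and grips with 20 to 120 N. Pads are 22 mm wide; open, the fingers measure 114 mm over their backs; the gripper's body (76 mm by 85 mm) begins 54 mm behind the grasp point. The pads swing forward as they close: fully open they stand 13 mm farther back than shut.
Start: joints at [-68.526, 4.979, 10.078, 95.1, 0, 90], TCP at [0.201, -0.512, 0.231] pointing down, gripper open.
Joint ranges: [-179.16, 179.16], [-48.56, 103.87], [-65.8, 70.77], [-126.05, 130.52], [-82.76, 87.17], [-180, 180]. Speed limits (degrees/s): [127.2, 127.2, 147.25, 180, 180, 180].

INTERFACE

Orientations are given as [roll, pitch, yaw] about the fixed x, y, z axes, in that order (R = Rz(yaw) Ry(pitch) Rx(roll)).
In Python, from workcell import sensors, camera, camera_params, ticket, bot gives the robot as it stands.
- The arm moves only by the shell command python3 -m jog 'ROWS' [FORCE]. ROWS is JSON, a list that holds one entry, the list of rows, each a list of 5 numbers: the shift along the world's x, y, z in units of 50 mm (1.0 is 50 mm), then the turn about the world's z in units of 5 degrees (1.0 is 5 degrees), then the opening, from 0 (shut) to 1 (fully open). In form: [[[tx, ty, tz, yaw, grip], ...]]. A call has 1 to 8 rows; each row shifts and turns the commanded pose from where the row before left it; what a row does not reach is not made up. A row lasts 1/10 s, in which the tool goes at most 50 mm and 8.59 degrees, less where a joint would pass 70% of its speed; a pose out of reach is approached as far as the arm can. A call is refused whole if a number of a shift passes 1 or a number of a turn 1, either way. A call with a gripper value outside its range is refused whole. The fingers move at their own pace and stop on an object; FORCE is the grip in N (left out, the last holds). Time passes only in rows, so rows that do not move let the fingers close. It gives the time, the measured TCP pose, the force, the opening and the grip force at its end, in the units of the state.
- sensors.get_obs(): the state, without advancing time (a new reading comes with each control period).
- camera(name): name is "scene" or "top" or "wrist"; returns the picture (420x560x3 uint8, blue, green, red); there is no depth.
- camera_params(name): a dict with "fx", "fy", "cx", "cy" (pixels), "k1" (the pictures are not rectified: a ray, as slopes to the right and down, at radius r is drawn at 1 + k1 r^2 times it, then the intrinsics apply), "T" (4x4, takes a point from camera to world coordinates); the wrist camera has in their place "tool_from_camera" (4x4, takes a point from camera to tool coordinates, whose origin is the TCP and whose axes are the flange's). Camera axes: x right, y down, z forward; pixel columns grow to the right and rows downward; lengths in m; the calibration is good to about 2 mm. A picture is of the moment at which its call begins: read the wrist's pose just before it. camera_params takes no time and is no camera call.
- ticket.job_done(): hands the job in; it is judged then, once.
The state is a dict: "time": time; "q": joint angles; "qd": joint speeds; "joint_efforts": joint torques, N m; "ee_pos": TCP position; "tcp_rot": TCP orientation; "wrist_force": force on the tool from outside, world axes, zero at the start; "torque": the same for the moment, N m; "opening": finger opening in m; "grasp_force": force on a finger pad.
Only numpy, scipy, OpenCV 4.12 (cv2) and the standard library are available. Lean on these libraries where they do the work, as an engineer would, in place of code of your own. Each camera call takes 0.05 s, during which the arm holds its last target. There are 200 camera calls.

## Working session

There is one attempt and no reset: what is moved stays moved. The work goes in short steps, Python scripts to look and compute and a shell command to move; the robot and the scene stay as the last step left them, time stands still between calls to the robot, and variables do not carry over. Pictures are saved under pics/ and viewed, at most 10 in all, crops included, and the job is handed in when it is done.

```bash
ls; mkdir -p pics
cat > h.py <<'E'
import numpy as np, cv2, json
from workcell import sensors, camera, camera_params, ticket, bot
from scipy.spatial.transform import Rotation as R
def T(name,obs=None):
    p=camera_params(name)
    if name!="wrist": return p,np.array(p["T"])
    o=obs; M=np.eye(4); M[:3,:3]=R.from_euler('xyz',o["tcp_rot"],degrees=True).as_matrix(); M[:3,3]=o["ee_pos"]
    return p,M@np.array(p["tool_from_camera"])
def ray(name,uv,obs=None):
    p,M=T(name,obs)
    K=np.array([[p["fx"],0,p["cx"]],[0,p["fy"],p["cy"]],[0,0,1]])
    s=cv2.undistortPoints(np.array([[uv]],float),K,np.array([p["k1"],0,0,0,0.]))[0,0]
    d=M[:3,:3]@np.array([s[0],s[1],1]); return M[:3,3],d/np.linalg.norm(d)
def onplane(name,uv,z,obs=None):
    c,d=ray(name,uv,obs); return c+d*(z-c[2])/d[2]
def proj(name,P,obs=None):
    p,M=T(name,obs); q=np.linalg.inv(M)@np.append(P,1); s=q[:2]/q[2]; s=s*(1+p["k1"]*(s@s))
    return np.array([p["fx"]*s[0]+p["cx"],p["fy"]*s[1]+p["cy"]])
E
python3 - <<'E'
from h import *
o=sensors.get_obs(); print(o)
for n in("scene","top","wrist"):
    cv2.imwrite(f"pics/{n}0.png",camera(n)); p=camera_params(n); print(n,{k:np.round(v,3).tolist() for k,v in p.items()})
E
```

```text
pics
{'time': 0.0, 'q': array([-6.85252868e+01,  5.01148127e+00,  1.00323078e+01,  9.50983593e+01,
        2.06283033e-03,  8.99980985e+01]), 'qd': array([ 0.11704446, -0.01118272, -0.11063318, -0.02128333,  0.04733178,
        0.04929929]), 'joint_efforts': array([-8.63697278e-04, -5.20384777e+01,  4.64807081e+01,  1.61949563e-02,
       -1.60132737e-05,  2.67001576e-05]), 'ee_pos': array([ 0.20127406, -0.511598  ,  0.23056018]), 'tcp_rot': array([-1.79922467e+02, -2.06540158e-03,  2.14766120e+01]), 'wrist_force': array([-0.2018782 , -0.37805004, -0.40589126]), 'torque': array([-0.01017917, -0.00831994, -0.00136967]), 'grasp_force': 0.0, 'opening': 0.08522073869026695}
scene {'fx': 411.49, 'fy': 411.49, 'cx': 277.694, 'cy': 214.605, 'k1': -0.036, 'T': [[-0.696, 0.488, -0.526, 1.2], [0.718, 0.457, -0.525, 0.602], [-0.016, -0.743, -0.669, 0.981], [0.0, 0.0, 0.0, 1.0]]}
top {'fx': 468.185, 'fy': 468.185, 'cx': 279.579, 'cy': 212.626, 'k1': 0.039, 'T': [[0.014, -0.991, 0.134, 0.363], [-1.0, -0.016, -0.018, -0.073], [0.02, -0.134, -0.991, 1.316], [0.0, 0.0, 0.0, 1.0]]}
wrist {'fx': 360.732, 'fy': 360.732, 'cx': 283.402, 'cy': 204.469, 'k1': 0.03, 'tool_from_camera': [[0.0, -0.96, -0.28, 0.073], [1.0, -0.0, 0.001, 0.0], [-0.001, -0.28, 0.96, -0.143], [0.0, 0.0, 0.0, 1.0]]}
```

View pics/top0.png

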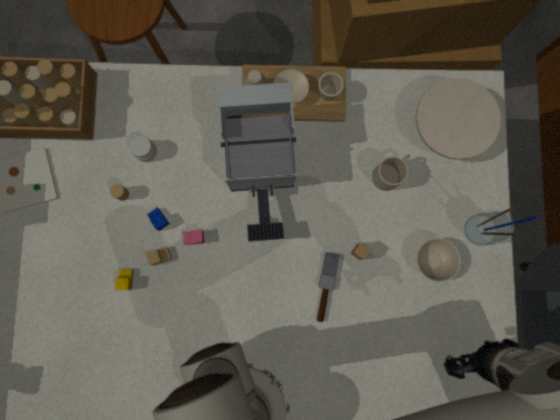

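View pics/scene0.png

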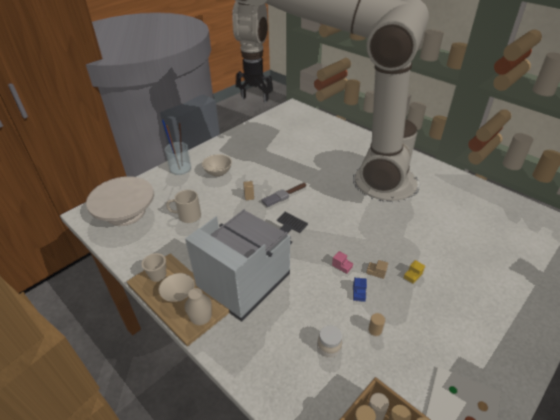

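Top view: the hopper is at (258,135) with its tread at (265,232). The step-shaped pieces are buff (158,256), blue (158,219), pink (193,237) and yellow (124,279). Of the other props, the round one is at (119,192) and the square one at (360,251). Only the buff (158,256) piece fits the description, since it is stepped and fireclay-coloured. I'll confirm with a crop.

Run:
```python
from h import *
t=cv2.imread("pics/top0.png"); s=cv2.imread("pics/scene0.png")
a=cv2.resize(t[235:280,135:185],(400,360),interpolation=cv2.INTER_CUBIC)
b=cv2.resize(t[70:250,200:320],(400,600),interpolation=cv2.INTER_CUBIC)
c=cv2.resize(s[250:285,355:400],(400,240),interpolation=cv2.INTER_CUBIC)
cv2.imwrite("pics/crop.png",np.clip(np.hstack([np.vstack([a,c[:240]]),b])*1.7,0,255).astype(np.uint8))
hsv=cv2.cvtColor(t,cv2.COLOR_BGR2HSV)
m=((hsv[...,1]>70)&(hsv[...,0]>6)&(hsv[...,0]<25)).astype(np.uint8); m[:, :140]=0;m[:,190:]=0;m[:235]=0;m[285:]=0
cs,_=cv2.findContours(m,cv2.RETR_EXTERNAL,cv2.CHAIN_APPROX_NONE)
for k in cs:
    if cv2.contourArea(k)>15: print(cv2.minAreaRect(k),cv2.boundingRect(k))
for uv,z in(((158,256),.03),((265,232),.075),((360,251),.064),((119,192),.055),((327,285),.01),((440,260),.05),((228,190),.17),((294,188),.17),((221,88),.217),((291,84),.217)): print(uv,onplane("top",uv,z).round(3))
```

```text
((158.15000915527344, 255.4500274658203), (13.597792625427246, 22.76839828491211), 71.56504821777344) (146, 247, 25, 18)
(158, 256) [0.412 0.232 0.03 ]
(265, 232) [ 0.478 -0.057  0.075]
(360, 251) [ 0.432 -0.312  0.064]
(119, 192) [0.582 0.339 0.055]
(327, 285) [ 0.34 -0.23  0.01]
(440, 260) [ 0.412 -0.531  0.05 ]
(228, 190) [0.572 0.035 0.17 ]
(294, 188) [ 0.58  -0.129  0.17 ]
(221, 88) [0.816 0.054 0.217]
(291, 84) [ 0.83  -0.117  0.217]
```

View pics/crop.png

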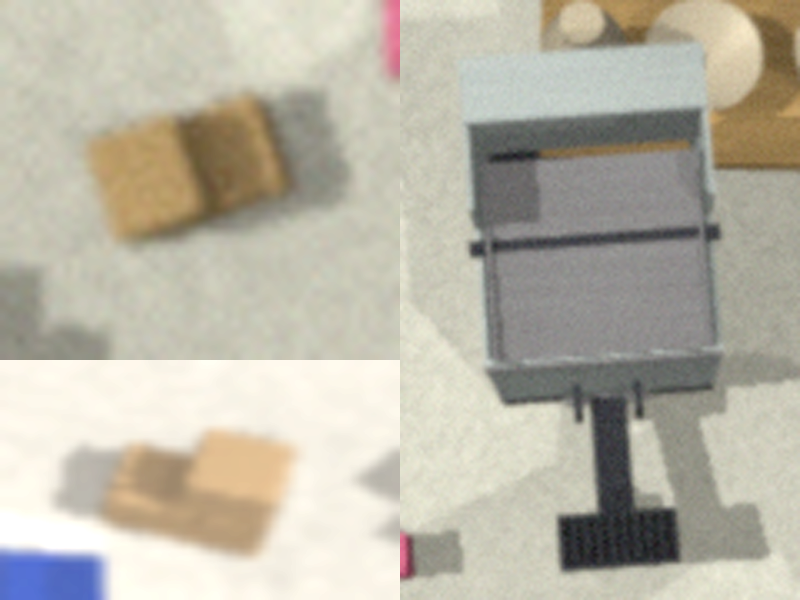

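Confirmed: the buff piece has its tall end toward +y and its low step toward −y. I'm moving above it.

```bash
python3 -m jog '[[[0.18,0.62,0,-0.78,1],[0.18,0.62,0,-0.78,1],[0.18,0.62,0,-0.78,1],[0.18,0.62,0,-0.78,1],[0.18,0.62,0,-0.78,1],[0.18,0.62,0,-0.78,1],[0.18,0.62,0,-0.78,1],[0.18,0.62,0,-0.78,1]]]'
python3 -m jog '[[[0.18,0.62,0,-0.78,1],[0.18,0.62,0,-0.78,1],[0.18,0.62,0,-0.78,1],[0.18,0.62,0,-0.78,1],[0.18,0.62,0,-0.78,1],[0.18,0.62,0,-0.78,1],[0.18,0.62,0,-0.78,1],[0.18,0.62,0,-0.78,1]]]'
python3 -m jog '[[[0.18,0.62,0,-0.78,1],[0.18,0.62,0,-0.78,1],[0.18,0.62,0,-0.78,1],[0.18,0.62,0,-0.78,1],[0.18,0.62,0,-0.78,1],[0.18,0.62,0,-0.78,1],[0.18,0.62,0,-0.78,1],[0,0,0,0,1]]]'
python3 - <<'E'
from h import *
o=sensors.get_obs(); im=camera("wrist"); print(o["ee_pos"],o["tcp_rot"],o["wrist_force"])
cv2.imwrite("pics/w1.png",im); json.dump({k:list(o[k]) for k in("ee_pos","tcp_rot")},open("w1.json","w"))
A=onplane("top",(221,145),.17);B=onplane("top",(296,139.6),.17);print(A,B,np.degrees(np.arctan2(A[0]-B[0],B[1]-A[1])))
C=onplane("top",(227,178.6),.17);D=onplane("top",(294.8,174.4),.17);print(C,D,np.linalg.norm(C-D),np.linalg.norm(A+B-C-D)/2)
E
```

```text
time: 0.95
ee_pos: [0.2734, -0.2625, 0.2311]
tcp_rot: [-180.0, 0.0, -9.9]
wrist_force: [0.8, -0.4, 1.2]
opening: 0.0855
grasp_force: 0.0
time: 1.75
ee_pos: [0.2717, -0.1419, 0.2312]
tcp_rot: [-173.7, 0.1, -33.4]
wrist_force: [-0.5, 1.1, 0.9]
opening: 0.0856
grasp_force: 0.0
time: 2.55
ee_pos: [0.175, -0.0938, 0.2323]
tcp_rot: [-163.9, 0.1, -51.6]
wrist_force: [0.3, -0.4, -0.5]
opening: 0.0856
grasp_force: 0.0
[ 0.17502123 -0.09382009  0.23228251] [-1.63884002e+02  1.23608233e-01 -5.16183817e+01] [ 0.26628994 -0.4349994  -0.46354499]
[0.68649055 0.05563946 0.17      ] [ 0.70425911 -0.13266266  0.17      ] -174.60941934262368
[0.60090057 0.03822864 0.17      ] [ 0.61467235 -0.1305121   0.17      ] 0.16930180529098188 0.0879200895750313
```

View pics/w1.png

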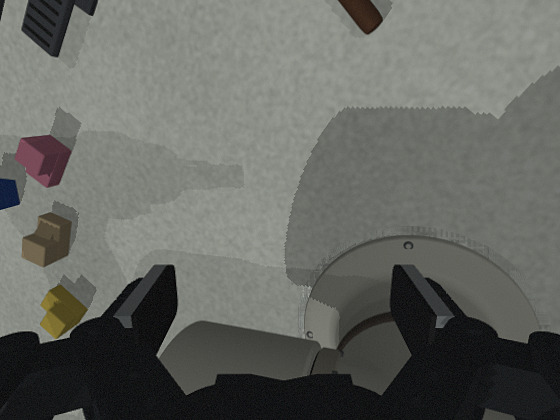

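The wrist view shows the arm off course and tilted, over its own base. I'll check the joints before moving again.

```bash
python3 - <<'E'
from h import *
o=sensors.get_obs(); print(o["q"].round(1),o["tcp_rot"],o["time"])
print([x for x in dir(bot) if x[0]!='_'])
E
python3 -m jog '[[[0,0,0,0,1]]]'; python3 -c "
from h import *
print(sensors.get_obs()['q'].round(1))"
```

```text
[-51.6 -45.2 -27.3 108.1  16.1 179.9] [-1.63921759e+02  8.95821836e-02 -5.15275619e+01] 2.6
['PlanningError', 'pinch_z']
time: 2.7
ee_pos: [0.1764, -0.0948, 0.232]
tcp_rot: [-163.9, 0.2, -51.4]
wrist_force: [0.4, 0.3, -0.6]
opening: 0.0852
grasp_force: 0.0
[-51.5 -45.1 -27.2 108.   16.1 179.9]
```

Joint 6 ran into its limit because it turns opposite to yaw. I'll back out with positive yaw and use the half-turn grasp (yaw ≈ 108°) instead.

```bash
python3 -m jog '[[[0.5,-0.3,0,1,1],[0.5,-0.3,0,1,1],[0.5,-0.3,0,1,1],[0.5,-0.3,0,1,1]]]'; python3 -c "
from h import *
print(sensors.get_obs()['q'].round(1))"
```

```text
time: 3.1
ee_pos: [0.2779, -0.155, 0.2314]
tcp_rot: [-163.9, 0.2, -31.1]
wrist_force: [-1.0, -0.1, 0.3]
opening: 0.0855
grasp_force: 0.0
[-43.2 -24.4 -16.5 101.5  15.7 167.5]
```

The commanded pose kept the 16° tilt. If I turn so the tilt points radially inward, pushing out against the reach limit should straighten it. I'll swing to heading ~29° with yaw rising to ~119°, which is the side I need anyway.

```bash
for i in 1; do python3 -m jog '[[[0.1,0.3,0,1,1],[0.1,0.3,0,1,1],[0.1,0.3,0,1,1],[0.1,0.3,0,1,1],[0.1,0.3,0,1,1],[0.1,0.3,0,1,1],[0.1,0.3,0,1,1],[0.1,0.3,0,1,1]]]'
python3 -m jog '[[[0.1,0.3,0,1,1],[0.1,0.3,0,1,1],[0.1,0.3,0,1,1],[0.1,0.3,0,1,1],[0.1,0.3,0,1,1],[0.1,0.3,0,1,1],[0.1,0.3,0,1,1],[0.1,0.3,0,1,1]]]'
python3 -m jog '[[[0.1,0.3,0,1,1],[0.1,0.3,0,1,1],[0.1,0.3,0,1,1],[0.1,0.3,0,1,1],[0.1,0.3,0,1,1],[0.1,0.3,0,1,1],[0.1,0.3,0,1,1],[0.1,0.3,0,1,1]]]'
done; python3 -c "
from h import *
print(sensors.get_obs()['q'].round(1))"
```

```text
time: 3.9
ee_pos: [0.317, -0.0336, 0.2314]
tcp_rot: [-163.9, 0.3, 8.9]
wrist_force: [-1.0, -0.7, 0.4]
opening: 0.0851
grasp_force: 0.0
time: 4.7
ee_pos: [0.3569, 0.0868, 0.2312]
tcp_rot: [-163.9, 0.3, 48.9]
wrist_force: [-0.0, 0.3, 0.4]
opening: 0.0852
grasp_force: 0.0
time: 5.5
ee_pos: [0.3966, 0.2071, 0.2308]
tcp_rot: [-163.8, 0.2, 88.9]
wrist_force: [0.5, 0.5, 0.3]
opening: 0.0852
grasp_force: 0.0
[ 23.5   5.5   8.8 108.1   6.4 113.8]
```

```bash
python3 -m jog '[[[0.53,0.28,0,1,1],[0.53,0.28,0,1,1],[0.53,0.28,0,1,1],[0.53,0.28,0,1,1],[0.53,0.28,0,1,1],[0.53,0.28,0,0.8,1],[0.53,0.28,0,0,1],[0.53,0.28,0,0,1]]]'
python3 -m jog '[[[0.53,0.28,0,0,1],[0.53,0.28,0,0,1],[0.53,0.28,0,0,1]]]'; python3 -c "
from h import *
print(sensors.get_obs()['q'].round(1))"
```

```text
time: 6.3
ee_pos: [0.5999, 0.3147, 0.2281]
tcp_rot: [-164.0, 0.2, 117.7]
wrist_force: [0.7, 1.0, -0.0]
opening: 0.0854
grasp_force: 0.0
time: 6.6
ee_pos: [0.575, 0.3014, 0.2455]
tcp_rot: [-160.5, 0.2, 117.6]
wrist_force: [-0.1, -0.7, 1.3]
opening: 0.0857
grasp_force: 0.0
[ 27.7  49.8  70.7 130.4  -0.2  90.2]
```

The outward push made it worse, since joint 4 is at its upper limit. That gives a way out: with inward tilt = q4−90−(q3−q2) and q4 capped, motions that raise q3−q2 (going up) must reduce the tilt. I'll come back in and then raise.

```bash
python3 -m jog '[[[-0.53,-0.28,0,0,1],[-0.53,-0.28,0,0,1],[-0.53,-0.28,0.3,0,1],[-0.53,-0.28,0.6,0,1],[0,0,0.8,0,1],[0,0,0.8,0,1],[0,0,0.8,0,1],[0,0,0.8,0,1]]]'; python3 -c "
from h import *
print(sensors.get_obs()['q'].round(1))"
python3 -m jog '[[[0,0,0.8,0,1],[0,0,0.8,0,1],[0,0,0.8,0,1]]]'; python3 -c "
from h import *
print(sensors.get_obs()['q'].round(1))"
```

```text
time: 7.4
ee_pos: [0.4534, 0.2367, 0.3869]
tcp_rot: [-165.2, 0.2, 117.6]
wrist_force: [-0.4, 0.3, -0.7]
opening: 0.085
grasp_force: 0.0
[ 27.7  23.7  49.4 130.5  -0.2  90.1]
time: 7.7
ee_pos: [0.4301, 0.2242, 0.4308]
tcp_rot: [-170.0, 0.2, 117.6]
wrist_force: [-0.1, 0.5, 0.5]
opening: 0.0857
grasp_force: 0.0
[ 27.7  18.1  48.6 130.5  -0.2  90.1]
```

Tilt is falling (19.5° → 10°). I'll continue the same way.

```bash
python3 -m jog '[[[0,0,0.8,0,1],[0,0,0.8,0,1],[0,0,0.8,0,1],[0,0,0.8,0,1],[0,0,0.4,0,1]]]'; python3 -c "
from h import *
print(sensors.get_obs()['q'].round(1))"
```

```text
time: 8.2
ee_pos: [0.4049, 0.2105, 0.4893]
tcp_rot: [-177.5, 0.2, 117.6]
wrist_force: [-0.2, -0.7, 0.6]
opening: 0.0852
grasp_force: 0.0
[ 27.6  12.2  50.1 130.5  -0.2  90. ]
```

```bash
python3 -m jog '[[[0,0,0.8,0,1],[0,0,0.4,0,1],[0,0,0,0,1]]]'; python3 -c "
from h import *
print(sensors.get_obs()['q'].round(1))"
```

```text
time: 8.5
ee_pos: [0.3987, 0.2072, 0.5072]
tcp_rot: [-179.9, 0.2, 117.6]
wrist_force: [-1.2, 0.1, 0.5]
opening: 0.0856
grasp_force: 0.0
[ 27.6  10.7  51.1 130.5  -0.2  90. ]
```

Tilt is gone. I'm descending to z≈0.19 above the prop with yaw ≈108°.

```bash
python3 -m jog '[[[0.04,0.07,-0.9,-0.27,1],[0.04,0.07,-0.9,-0.27,1],[0.04,0.07,-0.9,-0.27,1],[0.04,0.07,-0.9,-0.27,1],[0.04,0.07,-0.9,-0.27,1],[0.04,0.07,-0.9,-0.27,1],[0.04,0.07,-0.9,-0.27,1],[0,0,0,0,1]]]'
python3 - <<'E'
from h import *
o=sensors.get_obs(); im=camera("wrist"); print(o["ee_pos"],o["tcp_rot"],o["q"].round(1))
cv2.imwrite("pics/w2.png",im); json.dump({k:list(o[k]) for k in("ee_pos","tcp_rot")},open("w2.json","w"))
E
```

```text
time: 9.3
ee_pos: [0.4107, 0.2301, 0.1941]
tcp_rot: [-179.1, 0.3, 108.4]
wrist_force: [0.4, 0.1, 0.3]
opening: 0.0854
grasp_force: 0.0
[0.41067876 0.2301243  0.19409082] [-179.09440136    0.33154238  108.39417463] [ 29.4  -5.5  -4.5  92.   -0.2 101. ]
```

View pics/w2.png

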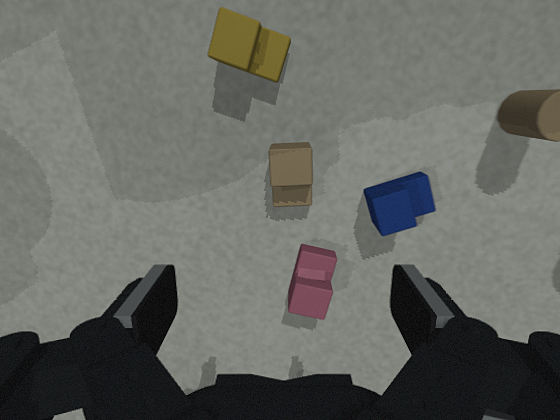

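Wrist view: the buff prop's tall top face is at about (270–312, 150–185), with the step at rows 185–206. It is nearly aligned with the jaws. Blue is at (400,205) and pink at (313,280).

Run:
```python
from h import *
o=json.load(open("w2.json")); im=cv2.imread("pics/w2.png")
print("tcp ground pix",proj("wrist",[*o["ee_pos"][:2],0.02],o))
hsv=cv2.cvtColor(im,cv2.COLOR_BGR2HSV)[130:220,255:325]
m=((hsv[...,1]>75)).astype(np.uint8)
print("sat",np.median(hsv[30:50,25:45,1]),np.median(hsv[:8,:8,1]))
cs,_=cv2.findContours(m,cv2.RETR_EXTERNAL,cv2.CHAIN_APPROX_NONE); k=max(cs,key=cv2.contourArea)
print(cv2.boundingRect(k),cv2.minAreaRect(k))
# V profile down middle column
print(cv2.cvtColor(im,cv2.COLOR_BGR2GRAY)[138:212,285:297].mean(1).round().astype(int).tolist())
P=[onplane("wrist",p,.04,o) for p in((270,153),(312,153),(312,185),(271,186))]
for a in P: print(a.round(4))
print([np.linalg.norm(P[i]-P[(i+1)%4]).round(4) for i in range(4)])
d=(P[3]+P[2]-P[0]-P[1]); h=np.degrees(np.arctan2(d[1],d[0])); u=d/np.linalg.norm(d)
print("heading +x",h); org=(sum(P)/4)+u*0.012; print("origin",org)
```

```text
tcp ground pix [284.54615832 179.9147513 ]
sat 78.0 14.0
(14, 12, 43, 65) ((35.69202423095703, 43.992618560791016), (62.761295318603516, 42.50703811645508), 87.79740142822266)
[118, 118, 119, 120, 112, 76, 81, 84, 81, 81, 90, 106, 99, 101, 105, 107, 107, 106, 106, 106, 106, 106, 106, 105, 106, 105, 106, 106, 106, 106, 105, 105, 105, 104, 105, 105, 104, 104, 104, 105, 105, 105, 104, 105, 105, 104, 104, 79, 64, 71, 71, 73, 80, 82, 82, 82, 81, 81, 81, 81, 82, 81, 80, 86, 93, 105, 107, 87, 85, 104, 103, 103, 103, 103]
[0.3909 0.2522 0.04  ]
[0.4237 0.2632 0.04  ]
[0.4328 0.2377 0.04  ]
[0.4003 0.2259 0.04  ]
[np.float64(0.0345), np.float64(0.027), np.float64(0.0346), np.float64(0.0279)]
heading +x -70.38777369220121
origin [0.4159568  0.23342737 0.04      ]
```

```bash
python3 -m jog '[[[0.05,0.23,0,0.24,0.68],[0,0,-0.7,0,0.68],[0,0,-0.8,0,0.68],[0,0,-0.8,0,0.68],[0,0,-0.7,0,0.68],[0,0,-0.4,0,0.68],[0,0,-0.3,0,0.68],[0,0,0,0,0.68]]]' 40
python3 - <<'E'
from h import *
o=sensors.get_obs(); print(o["tcp_rot"]); im=camera("wrist"); cv2.imwrite("pics/w3.png",im)
E
```

```text
time: 10.15
ee_pos: [0.4169, 0.244, 0.0171]
tcp_rot: [-179.8, 0.2, 109.7]
wrist_force: [-0.1, -0.7, 1.1]
opening: 0.0583
grasp_force: 0.0
[-179.80109063    0.19086429  109.67706744]
```

View pics/w3.png

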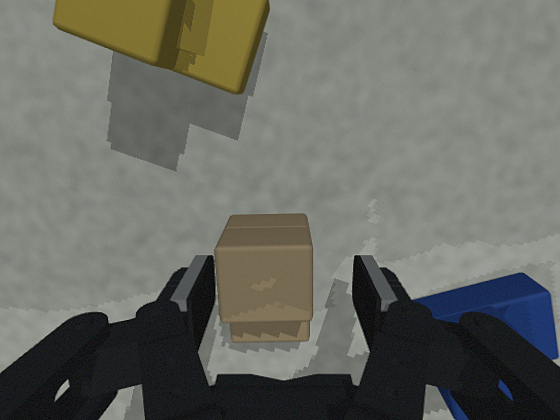

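The prop sits about 6 mm left of the jaw centre, with its tall part between the pads. I'll shift, lower and grip.

```bash
python3 -m jog '[[[-0.11,-0.04,-0.1,0,0.68],[0,0,-0.1,0,0.68],[0,0,0,0,0.2],[0,0,0,0,0.2],[0,0,0,0,0.2],[0,0,0,0,0.2],[0,0,0,0,0.2]]]' 40
python3 -m jog '[[[0,0,0.5,0,0.2],[0,0,0.8,0,0.2],[0,0,0.8,0,0.2],[0,0,0.8,0,0.2]]]'
python3 - <<'E'
from h import *
A,B=onplane("top",(221,145),.17),onplane("top",(296,139.6),.17)
print(sensors.get_obs()["tcp_rot"], np.degrees(np.arctan2(A[1]-B[1],A[0]-B[0]))-90)
# lid boundary: front wall corners
C,D=onplane("top",(227,178.6),.17),onplane("top",(294.8,174.4),.17);print(np.degrees(np.arctan2(C[1]-D[1],C[0]-D[0]))-90)
# tread from top
t=cv2.imread("pics/top0.png"); g=cv2.cvtColor(t,cv2.COLOR_BGR2GRAY); m=(g<45).astype(np.uint8); m[:222]=0;m[245:]=0;m[:,:240]=0;m[:,290:]=0
cs,_=cv2.findContours(m,cv2.RETR_EXTERNAL,cv2.CHAIN_APPROX_NONE);k=max(cs,key=cv2.contourArea); r=cv2.minAreaRect(k); print(r)
b=cv2.boxPoints(r); W=[onplane("top",p,.075) for p in b]; print(np.round(W,3),np.mean(W,0).round(4))
E
```

```text
time: 10.9
ee_pos: [0.4107, 0.2412, 0.0067]
tcp_rot: [-179.8, 0.2, 109.6]
wrist_force: [-1.2, 0.7, 6.0]
opening: 0.0356
grasp_force: 40.5
time: 11.3
ee_pos: [0.4099, 0.2407, 0.1522]
tcp_rot: [-179.7, 0.2, 109.6]
wrist_force: [0.6, -0.8, -1.4]
opening: 0.0357
grasp_force: 40.2
[-179.70231397    0.21969225  109.59662921] 5.390580657376333
4.66585309909695
((265.0, 230.5), (17.0, 34.0), 90.0)
[[ 0.504 -0.012  0.075]
 [ 0.505 -0.102  0.075]
 [ 0.46  -0.103  0.075]
 [ 0.459 -0.013  0.075]] [ 0.4819 -0.0574  0.075 ]
```

Gripped at 36 mm opening. Bin: pivot centre ≈ (0.695, −0.0385), yaw ≈ 5.1°, and the tread position agrees. That puts lid_front at (0.650, −0.042), so the TCP target is (0.643, −0.043) with yaw ≈185.

```bash
python3 -m jog '[[[0,0,1,0,0.2],[0,0,1,0.5,0.2],[0.2,-0.3,0.2,0.94,0.2],[0.29,-0.36,0,0.94,0.2],[0.29,-0.36,0,0.94,0.2],[0.29,-0.36,0,0.94,0.2],[0.29,-0.36,0,0.94,0.2],[0.29,-0.36,0,0.94,0.2]]]'
python3 -m jog '[[[0.29,-0.36,0,0.94,0.2],[0.29,-0.36,0,0.94,0.2],[0.29,-0.36,0,0.94,0.2],[0.29,-0.36,0,0.94,0.2],[0.29,-0.36,0,0.94,0.2],[0.29,-0.36,0,0.94,0.2],[0.29,-0.36,0,0.94,0.2],[0.29,-0.36,0,0.94,0.2]]]'
python3 -m jog '[[[0.29,-0.36,0,0.7,0.2],[0,0,0,0,0.2]]]'
python3 - <<'E'
from h import *
o=sensors.get_obs(); im=camera("wrist"); print(o["ee_pos"],o["tcp_rot"],o["q"].round(1))
cv2.imwrite("pics/w4.png",im); json.dump({k:list(o[k]) for k in("ee_pos","tcp_rot")},open("w4.json","w"))
E
```

```text
time: 12.1
ee_pos: [0.4933, 0.1351, 0.2607]
tcp_rot: [-179.7, 0.2, 140.5]
wrist_force: [0.2, -0.7, -1.9]
opening: 0.0353
grasp_force: 40.1
time: 12.9
ee_pos: [0.6093, -0.0089, 0.2605]
tcp_rot: [-179.8, 0.1, 178.1]
wrist_force: [-0.1, 0.7, -1.0]
opening: 0.0354
grasp_force: 40.1
time: 13.1
ee_pos: [0.6243, -0.028, 0.2594]
tcp_rot: [-179.7, 0.1, -178.6]
wrist_force: [-0.2, -1.3, -1.1]
opening: 0.0356
grasp_force: 40.2
[ 0.62433128 -0.02800499  0.25944266] [-1.79739201e+02  8.61009961e-02 -1.78632928e+02] [-2.5 16.5 26.6 99.9 -0.3 -3.8]
```

View pics/w4.png

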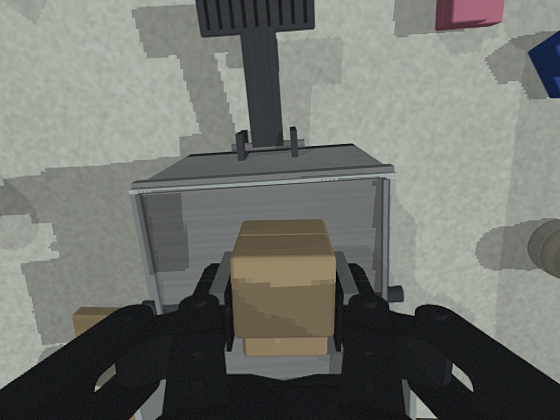

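The wrist view shows the prop held above the lid. The front edge runs from (133,186) to (394,170), the pivot ends are near (148,305) and (402,294), and the tread is at the top (257,17).

Run:
```python
from h import *
o=json.load(open("w4.json"))
A,B=onplane("wrist",(133,187),.17,o),onplane("wrist",(394,171),.17,o)
h=np.degrees(np.arctan2(B[1]-A[1],B[0]-A[0])); print(A,B,np.linalg.norm(A-B),h-90)
mid=(A+B)/2; 
E_,F=onplane("wrist",(152,305),.17,o),onplane("wrist",(403,294),.17,o); print(E_,F)
y=np.radians(h-90); u=np.array([np.cos(y),np.sin(y)]); print("lidfront",mid[:2]+u*.045,"tcp",mid[:2]+u*.038)
# tread far corners/near corners
for p in((199,36),(314,27),(198,0),(314,0)): print(onplane("wrist",p,.073,o).round(4))
```

```text
[ 0.61336434 -0.12797988  0.17      ] [0.59832374 0.0430371  0.17      ] 0.1716771031064803 5.026116716724232
[ 0.70167448 -0.12229748  0.17      ] [0.68785503 0.05926983 0.17      ]
lidfront [ 0.65067101 -0.03852895] tcp [ 0.64369792 -0.03914222]
[ 0.5072 -0.1019  0.073 ]
[ 0.4981 -0.0066  0.073 ]
[ 0.4809 -0.1014  0.073 ]
[ 0.4785 -0.0076  0.073 ]
```

```bash
python3 -m jog '[[[0.2,-0.12,0,0.37,0.2],[0.19,-0.12,0,0.36,0.2],[0,0,-0.4,0,0.2],[0,0,-0.5,0,0.2],[0,0,-0.4,0,0.2],[0,0,-0.2,0,0.2],[0,0,0,0,0.2]]]'; python3 -m jog '[[[0,0,-0.06,0,0.2],[0,0,0,0,0.2]]]'
```

```text
time: 13.85
ee_pos: [0.6419, -0.0374, 0.1848]
tcp_rot: [-179.8, 0.1, -175.0]
wrist_force: [0.5, 0.1, -1.9]
opening: 0.0358
grasp_force: 40.2
time: 14.05
ee_pos: [0.6431, -0.0379, 0.1841]
tcp_rot: [-179.8, 0.3, -175.0]
wrist_force: [-0.2, -0.1, -1.9]
opening: 0.0357
grasp_force: 40.2
```

```bash
python3 -m jog '[[[0,0,-0.06,0,0.2],[0,0,0,0,0.2]]]'; python3 -m jog '[[[0,0,-0.04,0,0.2],[0,0,0,0,0.2]]]';python3 -m jog '[[[0,0,-0.03,0,0.2],[0,0,0,0,0.2]]]'
```

```text
time: 14.25
ee_pos: [0.643, -0.038, 0.1803]
tcp_rot: [-179.8, 0.2, -175.0]
wrist_force: [-0.0, -0.3, -2.0]
opening: 0.0358
grasp_force: 40.2
time: 14.45
ee_pos: [0.6428, -0.038, 0.178]
tcp_rot: [-179.8, 0.2, -175.0]
wrist_force: [0.5, 1.3, -1.4]
opening: 0.0353
grasp_force: 40.2
time: 14.65
ee_pos: [0.6429, -0.0381, 0.1768]
tcp_rot: [-179.8, 0.2, -175.0]
wrist_force: [0.3, 0.6, -2.2]
opening: 0.0357
grasp_force: 40.2
```

```bash
python3 -m jog '[[[0,0,-0.02,0,0.2],[0,0,0,0,0.2]]]'; python3 -m jog '[[[0,0,-0.02,0,0.2],[0,0,0,0,0.2]]]'
```

```text
time: 14.85
ee_pos: [0.643, -0.038, 0.1768]
tcp_rot: [-179.7, 0.3, -175.0]
wrist_force: [-3.6, -0.8, 5.7]
opening: 0.0356
grasp_force: 40.9
time: 15.05
ee_pos: [0.643, -0.0381, 0.1767]
tcp_rot: [-179.7, 0.3, -175.0]
wrist_force: [-3.9, -0.2, 10.0]
opening: 0.0357
grasp_force: 41.5
```

Contact felt. I'm releasing and lifting.

```bash
python3 -m jog '[[[0,0,0.02,0,0.2],[0,0,0,0,0.5],[0,0,0,0,0.7],[0,0,0,0,0.7],[0,0,0,0,0.7],[0,0,0.4,0,0.7],[0,0,0.8,0,0.7],[0,0,0.8,0,0.7]]]'
python3 - <<'E'
from h import *
o=sensors.get_obs(); im=camera("wrist"); cv2.imwrite("pics/w5.png",im); print(o["ee_pos"],o["tcp_rot"])
E
```

```text
time: 15.85
ee_pos: [0.6423, -0.038, 0.2762]
tcp_rot: [-179.8, 0.1, -174.9]
wrist_force: [-0.3, 0.2, 0.9]
opening: 0.0599
grasp_force: 0.0
[ 0.64234157 -0.03798085  0.27619396] [-1.79772050e+02  1.10477815e-01 -1.74948506e+02]
```

View pics/w5.png

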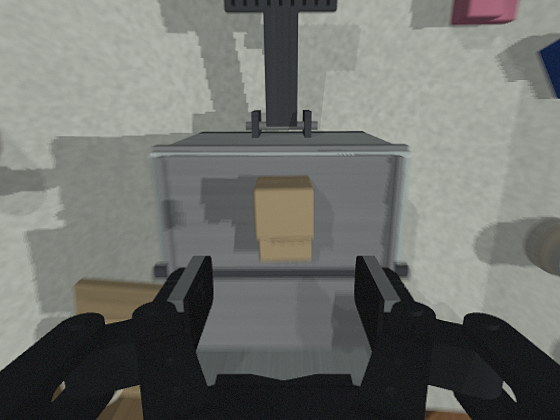

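The prop rests centred on the front half of the closed lid, at (285,215). I'm shutting the fingers and going above the tread at (0.480, −0.0565).

```bash
python3 -m jog '[[[-0.54,-0.06,0,0,0],[-0.54,-0.06,0,0,0],[-0.54,-0.06,0,0,0],[-0.54,-0.06,0,0,0],[-0.54,-0.06,0,0,0],[-0.54,-0.06,-0.5,0,0],[0,0,-0.8,0,0],[0,0,-0.8,0,0]]]'; python3 -m jog '[[[0,0,-0.8,0,0],[0,0,-0.4,0,0],[0,0,0,0,0],[0,0,0,0,0]]]'
```

```text
time: 16.7
ee_pos: [0.4807, -0.0562, 0.1704]
tcp_rot: [-179.7, 0.4, -175.0]
wrist_force: [0.5, -0.9, -0.7]
opening: -0.0
grasp_force: 0.0
time: 17.1
ee_pos: [0.481, -0.056, 0.1115]
tcp_rot: [-179.8, 0.2, -175.0]
wrist_force: [0.7, -1.0, 0.8]
opening: -0.0001
grasp_force: 0.0
```

```bash
python3 -m jog '[[[0,0,-0.2,0,0],[0,0,-0.2,0,0],[0,0,-0.16,0,0],[0,0,-0.1,0,0],[0,0,-0.1,0,0],[0,0,0,0,0]]]'; python3 -m jog '[[[0,0,-0.06,0,0],[0,0,-0.06,0,0],[0,0,0,0,0]]]'; python3 -m jog '[[[0,0,-0.06,0,0],[0,0,-0.06,0,0],[0,0,0,0,0]]]'
```

```text
time: 17.7
ee_pos: [0.4806, -0.056, 0.0724]
tcp_rot: [-179.8, 0.2, -175.0]
wrist_force: [-3.3, 0.1, 4.2]
opening: 0.0
grasp_force: 2.2
time: 18.0
ee_pos: [0.4808, -0.0561, 0.067]
tcp_rot: [-179.7, 0.2, -175.0]
wrist_force: [-2.6, -1.0, 4.7]
opening: -0.0001
grasp_force: 2.3
time: 18.3
ee_pos: [0.4808, -0.0561, 0.0609]
tcp_rot: [-179.8, 0.2, -175.0]
wrist_force: [-3.8, 0.2, 5.4]
opening: -0.0
grasp_force: 2.4
```

On the tread with about 14 mm of travel at 5 N. I'll continue gently.

```bash
for k in 1; do python3 -m jog '[[[0,0,-0.05,0,0],[0,0,-0.05,0,0],[0,0,0,0,0]]]'|grep -E "ee|wrist"; python3 -m jog '[[[0,0,-0.05,0,0],[0,0,0,0,0]]]'|grep -E "ee|wrist"; python3 -m jog '[[[0,0,-0.05,0,0],[0,0,0,0,0]]]'|grep -E "ee|wrist"; done
```

```text
ee_pos: [0.4808, -0.0561, 0.0559]
wrist_force: [-3.7, -0.2, 4.6]
ee_pos: [0.4808, -0.0561, 0.0534]
wrist_force: [-3.0, -0.7, 5.3]
ee_pos: [0.481, -0.0561, 0.0507]
wrist_force: [-1.8, -0.4, 2.9]
```

Force dropped, so the prop is sliding back. I'm continuing in small steps towards the buffer.

```bash
python3 -m jog '[[[0,0,-0.03,0,0],[0,0,0,0,0]]]'|grep -E "ee|wrist"; python3 -m jog '[[[0,0,-0.03,0,0],[0,0,0,0,0]]]'|grep -E "ee|wrist"; python3 -m jog '[[[0,0,-0.03,0,0],[0,0,0,0,0]]]'|grep -E "ee|wrist";python3 -m jog '[[[0,0,-0.03,0,0],[0,0,0,0,0]]]'|grep -E "ee|wrist"
```

```text
ee_pos: [0.4811, -0.056, 0.0493]
wrist_force: [-2.1, 0.3, 3.7]
ee_pos: [0.4811, -0.0561, 0.0478]
wrist_force: [-0.6, -0.6, 4.2]
ee_pos: [0.4811, -0.056, 0.0463]
wrist_force: [-0.7, -0.2, 5.3]
ee_pos: [0.4812, -0.056, 0.0448]
wrist_force: [0.2, 0.7, 4.3]
```

```bash
python3 -m jog '[[[0,0,-0.02,0,0],[0,0,0,0,0]]]'|grep -E "ee|wrist"; python3 -m jog '[[[0,0,-0.02,0,0],[0,0,0,0,0]]]'|grep -E "ee|wrist"
```

```text
ee_pos: [0.4813, -0.056, 0.0439]
wrist_force: [-0.3, -0.3, 5.5]
ee_pos: [0.4813, -0.056, 0.0429]
wrist_force: [0.7, -0.1, 4.3]
```

```bash
python3 -m jog '[[[0,0,-0.02,0,0],[0,0,0,0,0]]]'|grep -E "ee|wrist"; python3 -m jog '[[[0,0,-0.02,0,0],[0,0,0,0,0]]]'|grep -E "ee|wrist"
```

```text
ee_pos: [0.4814, -0.056, 0.0419]
wrist_force: [0.5, -0.9, 5.6]
ee_pos: [0.4814, -0.056, 0.041]
wrist_force: [1.0, -0.3, 5.3]
```

```bash
python3 -m jog '[[[0,0,-0.02,0,0],[0,0,0,0,0]]]'|grep -E "ee|wrist"
```

```text
ee_pos: [0.4816, -0.056, 0.0401]
wrist_force: [1.7, -0.3, 5.8]
```

```bash
python3 -m jog '[[[0,0,-0.02,0,0],[0,0,0,0,0]]]'|grep -E "ee|wrist"; python3 -m jog '[[[0,0,-0.02,0,0],[0,0,0,0,0]]]'|grep -E "ee|wrist"
```

```text
ee_pos: [0.4816, -0.056, 0.0391]
wrist_force: [1.8, -0.9, 4.9]
ee_pos: [0.4817, -0.056, 0.0382]
wrist_force: [2.1, 0.2, 5.6]
```

```bash
python3 -m jog '[[[0,0,-0.02,0,0],[0,0,0,0,0]]]'|grep -E "ee|wrist"; python3 -m jog '[[[0,0,-0.02,0,0],[0,0,0,0,0]]]'|grep -E "ee|wrist"
```

```text
ee_pos: [0.4818, -0.056, 0.0372]
wrist_force: [1.9, -0.3, 5.8]
ee_pos: [0.482, -0.056, 0.0364]
wrist_force: [1.5, -0.5, 6.3]
```

```bash
python3 -m jog '[[[0,0,-0.02,0,0],[0,0,0,0,0]]]'|grep -E "ee|wrist"; python3 -m jog '[[[0,0,-0.02,0,0],[0,0,0,0,0]]]'|grep -E "ee|wrist"
```

```text
ee_pos: [0.4821, -0.056, 0.0357]
wrist_force: [0.4, -0.7, 9.5]
ee_pos: [0.4822, -0.056, 0.0351]
wrist_force: [-0.1, 1.3, 13.2]
```

Buffer felt, with force up from 6 to 13 N. I'll hold briefly, then ease up.

```bash
python3 -m jog '[[[0,0,0,0,0],[0,0,0,0,0],[0,0,0,0,0]]]'|grep -E "time|ee|wrist"
python3 -m jog '[[[0,0,0.03,0,0],[0,0,0.05,0,0],[0,0,0.05,0,0],[0,0,0.05,0,0],[0,0,0.05,0,0],[0,0,0.05,0,0],[0,0,0.05,0,0],[0,0,0.05,0,0]]]'|grep -E "time|ee|wrist"
python3 -m jog '[[[0,0,0.05,0,0],[0,0,0.05,0,0],[0,0,0.05,0,0],[0,0,0.05,0,0],[0,0,0.05,0,0],[0,0,0.05,0,0],[0,0,0.05,0,0],[0,0,0.05,0,0]]]'|grep -E "time|ee|wrist"
python3 -m jog '[[[0,0,0.05,0,0],[0,0,0.05,0,0],[0,0,0.05,0,0],[0,0,0.05,0,0],[0,0,0.1,0,0],[0,0,0.2,0,0],[0,0,0.6,0,0],[0,0,0.8,0,0]]]'|grep -E "time|ee|wrist"
python3 - <<'E'
from h import *
s=camera("scene"); t=camera("top")
a=cv2.resize(s[190:320,180:330],None,fx=2.6,fy=2.6,interpolation=cv2.INTER_CUBIC)
b=cv2.resize(t[75:260,210:330],None,fx=3.2,fy=3.2,interpolation=cv2.INTER_CUBIC)
H=592; pad=np.zeros((H,390,3),np.uint8); pad[:a.shape[0]]=a[:,:390]
cv2.imwrite("pics/end.png",np.clip(np.hstack([pad,b[:H]])[:,:800]*1.4,0,255).astype(np.uint8))
E
```

```text
time: 22.3
ee_pos: [0.4822, -0.056, 0.0352]
wrist_force: [0.6, 0.7, 12.5]
time: 23.1
ee_pos: [0.4809, -0.0561, 0.0529]
wrist_force: [2.0, -0.3, 3.8]
time: 23.9
ee_pos: [0.4807, -0.056, 0.0728]
wrist_force: [2.2, -0.1, 1.8]
time: 24.7
ee_pos: [0.4799, -0.0559, 0.1678]
wrist_force: [1.7, -0.0, 0.1]
```

View pics/end.png

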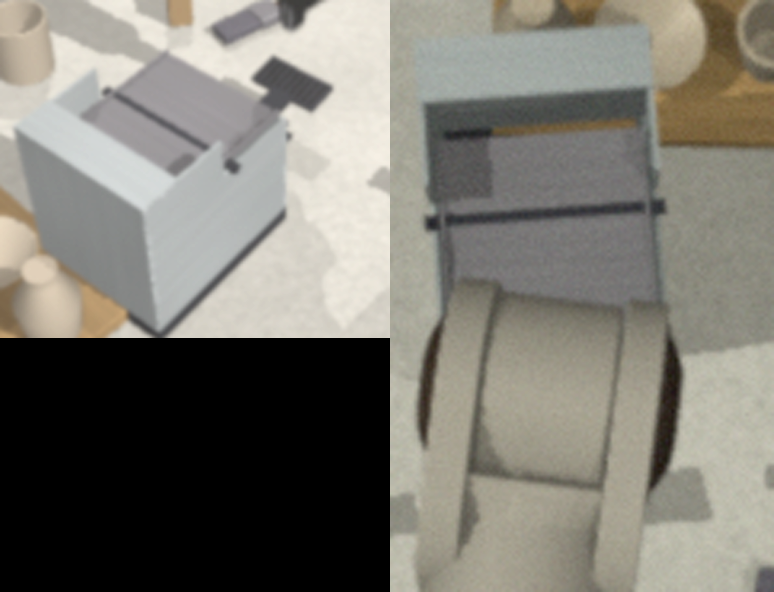

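The lid is closed and empty and the pedal is up, with the gripper clear of it. The prop is no longer on the lid, so it is inside. I'm handing in.

```bash
python3 -c "
from h import *
print(ticket.job_done())"
```

```text
the job is handed in; nothing more can be done
None
```

The job is handed in at about 25 s: the broken prop slid off the lid into the hopper, the pedal was pressed onto its buffer at about 13 N, and the last pictures show the lid shut and empty and the pedal up; the hand-in gave no verdict.

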